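Line up the reagent bottles by height

ROBOT

A 7-joint arm with a two-finger parallel gripper is mounted at the origin on a cart in front of the work surface, level with it; the furniture and walls round the work are solid. World frame = base frame: x ahead of the robot, y to its left, z up, the work surface at z = 0. Lengths are in m, angles in rad, forces in N, time in s.
With the tool pointing down it reaches from about 0.425 to 0.925 m from the base axis. Payload 6.8 kg.
Tool frame: the origin (TCP) lies at the very end of the fingers, on their centre line; the grasp point (between the pads) lies 19 mm behind it (r.tcp_to_grasp is the distance from the TCP to the grasp point, in m); z points along the fingers, y is the line along which they close (so a half turn about z gives the same grasp; the last joint's range is limited). The gripper opens to 85 mm and grips with 20 to 120 N. Pads are 22 mm wide; open, the fingers measure 114 mm over their backs; the gripper's body (76 mm by 85 mm) begins 54 mm behind the grasp point. The pads swing forward as they close: fully open they stand 13 mm farther back than shut.
Start: joints at [1.153, 0.477, 0.022, 1.555, -0.011, 1.109, -0.083], TCP at [0.206, -0.643, 0.231] pointing down, gripper open.
Joint ranges: [-2.96, 2.96], [-0.34, 2.1], [-1.41, 1.46], [0.24, 2.44], [-1.37, 4.51], [0.17, 1.92], [-2.96, 2.96]. Speed limits (rad/s): [2.39, 2.39, 3.14, 3.14, 3.14, 3.14, 3.14].

INTERFACE

Orientations are given as a rotation vector (axis times angle).
In Python, from bench import r gives the robot as it stands.
- The arm moves only by the tool step_arm, never from a script. Its argument "moves" is a list of rows, each a list of 7 numbers: the shift along the tool's x, y, z in mm, then the turn, a rotation vector about the tool's x, y, z in rad, then the finger opening in mm, from 0 to 85.4. A call has 1 to 8 rows; each row is the pose to reach, as a shift and turn from the pose commanded when the call began, along the tool's axes at that moment; what a row does not reach only later rows make up. A row lasts 1/10 s, in which the tool goes at most 50 mm and 8.59 degrees, less where a joint would pass 70% of its speed; a pose out of reach is approached as far as the arm can. A call with a gripper value outside its range is refused whole. The fingers move at their own pace and stop on an object; "grip_force" is the grip in N (left out, the last holds). Time passes only in rows, so rows that repeat a pose let the fingers close. It gives the time, the measured TCP pose, the force, the opening and the grip force at its end, in the units of the state.
- r.get_obs(): the state, without advancing time (a new reading comes with each control period).
- r.grab_frame(name): name is "scene" or "top" or "wrist"; returns a dict with "image" (384x512x3 uint8, red, green, blue), "depth" (384x512 float32, m along the optical axis (not along the pixel's ray), 0 where there is no reading), "mtx" (3x3 intrinsics, pixels), "rvec" (rotation vector, rad) and "tvec" (3), from world to camera coordinates, as OpenCV has them. Camera axes: x right, y down, z forward; pixel columns grow to the right and rows downward; lengths in m; the calibration is good to about 2 mm. A picture is of the moment at which its call begins.
- r.hand_in(): hands the job in; it is judged then, once.
The state is a dict: "clock": time; "joints": joint angles; "qvel": joint speeds; "tau": joint torques, N m; "tcp_pos": TCP position; "orientation": TCP orientation; "contact_force": force on the tool from outside, world axes, zero at the start; "moment": the same for the moment, N m; "grip_width": finger opening in m; "gripper_force": force on a finger pad.
Only numpy, scipy, OpenCV 4.12 (cv2) and the standard library are available. Lean on these libraries where they do the work, as an engineer would, in place of code of your own. Each camera call takes 0.05 s, during which the arm holds its last target. There are 200 camera calls.

TASK

Line the four brown bottles that stand on the worktop up by height on the four white discs of the grey strip: the tallest on the disc next to the red end block, then the next tallest and so on, with the shortest at the other end. Stand each bottle upright and centred on its disc, set down rather than dropped, without tipping any over, and leave the small beaker standing where it is.

Things in the scene. Friction and masses are not known exactly. Their poses are not given: they have to be found in the camera images.
- red_cap_bottle: tallest bottle: brown glass, red screw cap, 158 mm high. Body 69 mm in diameter up to 132 mm, above it the cap, 38 mm in diameter (the bare 26 mm of it can be gripped). About 0.5 kg. It stands upright; round, so its yaw means nothing. Origin: centre of its underside, z up along its axis. 
- blue_cap_bottle: second tallest bottle: brown glass, blue screw cap, 120 mm high. Body 54 mm in diameter up to 94 mm, then the cap, 32 mm in diameter. About 0.35 kg. It stands upright; round, so its yaw means nothing. Origin: centre of its underside, z up along its axis. 
- white_cap_bottle: third tallest bottle: brown glass, white screw cap, 100 mm high. Body 48 mm in diameter up to 74 mm, then the cap, 29 mm in diameter. About 0.25 kg. It stands upright; round, so its yaw means nothing. Origin: centre of its underside, z up along its axis. 
- black_cap_bottle: shortest bottle: brown glass, black screw cap, 82 mm high. Body 43 mm in diameter up to 66 mm, then the cap, 30 mm in diameter. About 0.15 kg. It stands upright; round, so its yaw means nothing. Origin: centre of its underside, z up along its axis. 
- disc_1: fixed white disc with a thin grey circle, 80 mm in diameter, 4 mm thick, on a fixed pale grey strip 110 x 520 x 6 mm (an end disc of the row). The four discs lie in a straight row along the strip in the order disc_1, disc_2, disc_3, disc_4, 90 mm from centre to centre, disc_1 at the +y end of the strip's own y axis. Origin: centre of its underside, 6 mm above the worktop, so its top is 10 mm above the worktop; its y axis runs along the row, towards the disc_1 end.
- disc_2: fixed white disc with a thin grey circle, 80 mm in diameter, 4 mm thick, on a fixed pale grey strip 110 x 520 x 6 mm (an inner disc of the row). The four discs lie in a straight row along the strip in the order disc_1, disc_2, disc_3, disc_4, 90 mm from centre to centre, disc_1 at the +y end of the strip's own y axis. Origin: centre of its underside, 6 mm above the worktop, so its top is 10 mm above the worktop; its y axis runs along the row, towards the disc_1 end.
- disc_3: fixed white disc with a thin grey circle, 80 mm in diameter, 4 mm thick, on a fixed pale grey strip 110 x 520 x 6 mm (an inner disc of the row). The four discs lie in a straight row along the strip in the order disc_1, disc_2, disc_3, disc_4, 90 mm from centre to centre, disc_1 at the +y end of the strip's own y axis. Origin: centre of its underside, 6 mm above the worktop, so its top is 10 mm above the worktop; its y axis runs along the row, towards the disc_1 end.
- disc_4: fixed white disc with a thin grey circle, 80 mm in diameter, 4 mm thick, on a fixed pale grey strip 110 x 520 x 6 mm (an end disc of the row). The four discs lie in a straight row along the strip in the order disc_1, disc_2, disc_3, disc_4, 90 mm from centre to centre, disc_1 at the +y end of the strip's own y axis. Origin: centre of its underside, 6 mm above the worktop, so its top is 10 mm above the worktop; its y axis runs along the row, towards the disc_1 end.
- red_block: fixed red end block, 70 x 22 x 14 mm, on one end of the strip, its centre 90 mm beyond the centre of the end disc beside it (disc_1 or disc_4, it changes from start to start). The other end has a like block in grey. Origin: centre of its underside; long side x across the row, y along the row
- beaker: small beaker with pale yellow contents, loose bystander that must stay where it is: 70 mm high, 62 mm across, about 0.08 kg, standing upright in one of the places among the bottles (two vials and a stopper, at most 43 mm high, stand in the gaps between those places). Origin: near the centre of its underside
Not all that is in view belongs to the job. What is shaped like the red_cap_bottle but purple is not meant.

How it is judged:
At the end, for the whole second after the job is handed in: Each bottle stands upright (within 0.1 rad) and at rest on its disc, its axis within 12 mm of the disc's centre: red cap on the disc beside the red block, then blue, white and black cap along the row (((horizontal distance between red_block and disc_1 below 0.12 m and horizontal distance between red_cap_bottle and disc_1 below 0.012 m and horizontal distance between blue_cap_bottle and disc_2 below 0.012 m and horizontal distance between white_cap_bottle and disc_3 below 0.012 m and horizontal distance between black_cap_bottle and disc_4 below 0.012 m) or (horizontal distance between red_block and disc_4 below 0.12 m and horizontal distance between red_cap_bottle and disc_4 below 0.012 m and horizontal distance between blue_cap_bottle and disc_3 below 0.012 m and horizontal distance between white_cap_bottle and disc_2 below 0.012 m and horizontal distance between black_cap_bottle and disc_1 below 0.012 m)) and height (world z) of red_cap_bottle between 0.007 and 0.014 m and angle between each of red_cap_bottle, blue_cap_bottle, white_cap_bottle, black_cap_bottle's own z axis and vertical below 0.1 rad and linear speed of each of red_cap_bottle, blue_cap_bottle, white_cap_bottle, black_cap_bottle below 0.02 m/s and angular speed of each of red_cap_bottle, blue_cap_bottle, white_cap_bottle, black_cap_bottle below 0.2 rad/s and height (world z) of blue_cap_bottle between 0.007 and 0.014 m and height (world z) of white_cap_bottle between 0.007 and 0.014 m and height (world z) of black_cap_bottle between 0.007 and 0.014 m); the robot touches nothing.
It fails at once if a bottle is tipped over (more than 0.6 rad) (angle between any of red_cap_bottle, blue_cap_bottle, white_cap_bottle, black_cap_bottle's own z axis and vertical above 0.6 rad).
It fails at once if a bottle is dropped (moves faster than 0.5 m/s while not held, a fall of more than about 13 mm) ((linear speed of red_cap_bottle above 0.5 m/s and contact force between the fingers and red_cap_bottle below 0.2 N) or (linear speed of blue_cap_bottle above 0.5 m/s and contact force between the fingers and blue_cap_bottle below 0.2 N) or (linear speed of white_cap_bottle above 0.5 m/s and contact force between the fingers and white_cap_bottle below 0.2 N) or (linear speed of black_cap_bottle above 0.5 m/s and contact force between the fingers and black_cap_bottle below 0.2 N)).
It fails at once if the beaker is moved by more than 20 mm or tipped (distance of beaker from where it was at the start of the episode above 0.02 m or angle between beaker's own z axis and vertical above 0.3 rad).
It also fails if it takes over 96 s, if anything falls off the work surface, if the arm or the gripper's body presses on something with over 40 N, if the wrist force passes 120 N, or if a joint passes its speed limit or range.

## Working session

There is one attempt and no reset: what is moved stays moved. The work goes in short steps, Python scripts to look and compute and a tool call to move; the robot and the scene stay as the last step left them, time stands still between calls to the robot, and variables do not carry over. Pictures are saved under pics/ and viewed, at most 14 in all, crops included, and the job is handed in when it is done.

Besides the shell and the picture viewer there is one more tool, called after "Call:" as name(argument=value, ...) on one line, values as JSON. step_arm: Moves the arm, as the interface text tells. Its arguments: {"type":"object","properties":{"moves":{"type":"array","items":{"type":"array","items":{"type":"number"}}},"grip_force":{"type":"number"}},"required":["moves"]}

```bash
mkdir -p pics
cat > h.py <<'E'
from bench import r
import numpy as np, cv2
def grab(n,save=None):
    f=r.grab_frame(n)
    if save: cv2.imwrite('pics/'+save,cv2.cvtColor(f['image'],cv2.COLOR_RGB2BGR))
    return f
def ray(f,u,v,z):
    R=cv2.Rodrigues(np.array(f['rvec'],float))[0];t=np.array(f['tvec'],float).ravel()
    c=-R.T@t;d=R.T@np.linalg.inv(f['mtx'])@np.array([u,v,1.]);return c+d*(z-c[2])/d[2]
def cloud(f):
    R=cv2.Rodrigues(np.array(f['rvec'],float))[0];t=np.array(f['tvec'],float).ravel()
    d=f['depth'];v,u=np.mgrid[:d.shape[0],:d.shape[1]]
    p=np.stack([u,v,np.ones_like(u)],-1)@np.linalg.inv(f['mtx']).T*d[...,None]
    return (p-t)@R
E
python3 - <<'E'
from h import *
import pickle
for n in('top','scene'):
    f=grab(n,n+'1.png');pickle.dump(f,open(n+'.pkl','wb'))
    print(n,f['rvec'],f['tvec'],f['mtx'].tolist())
o=r.get_obs();print(o);print(cv2.Rodrigues(np.array(o['orientation']))[0].round(3))
E
```

```text
top [ 2.13835713 -2.19759317  0.09418017] [-0.05459842  0.49104433  1.40088977] [[493.6733744949601, 0.0, 254.84423780485992], [0.0, 493.6733744949601, 193.0356910364146], [0.0, 0.0, 1.0]]
scene [ 1.93215713 -0.82358935  0.46596203] [-0.39670374  0.18049332  1.36543087] [[442.03833507841125, 0.0, 249.5138033324227], [0.0, 442.03833507841125, 190.34094529378396], [0.0, 0.0, 1.0]]
{'clock': 0.1, 'joints': array([ 1.15292743,  0.4777254 ,  0.02237402,  1.55635806, -0.01149526,
        1.10929585, -0.08312297]), 'qvel': array([ 0.00123856, -0.00119121, -0.00200505, -0.0040558 ,  0.00174349,
       -0.00039729,  0.00021783]), 'tau': array([ 3.72503433e-03, -5.97766936e+01,  1.61302909e+00, -2.81957263e+01,
        1.26980254e-02,  5.01889939e-03,  1.22367140e-05]), 'tcp_pos': array([ 0.20557178, -0.64237189,  0.2304159 ]), 'orientation': array([-3.10240111e+00, -4.84347613e-01,  6.16544459e-04]), 'contact_force': array([0.6490012 , 0.24283221, 0.35777809]), 'moment': array([-0.03062358, -0.05152708, -0.00669718]), 'gripper_force': 0.0, 'grip_width': 0.08564936972857275}
[[ 0.952  0.305 -0.001]
 [ 0.305 -0.952  0.002]
 [-0.    -0.002 -1.   ]]
```

View pics/top1.png

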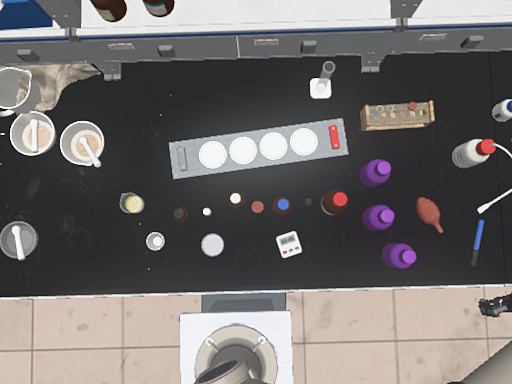

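View pics/scene1.png

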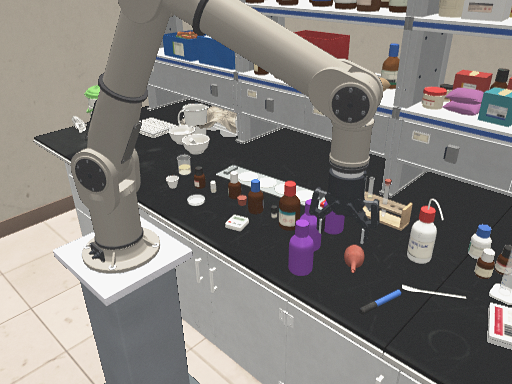

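The top view shows the discs at (304,141), (274,146), (243,150) and (213,154), the red block at (336,137) and the grey block at (182,158). The bottle row has red at (336,200), blue at (283,205), white at (236,198) and black at (180,214). The beaker is at (132,203), and small vials and a stopper sit between the bottles. Purple bottles at (376,172), (379,217) and (400,256) are decoys. I'll measure next, with an enlarged crop to confirm.

```bash
cat > meas.py <<'E'
from h import *
H={'red':.158,'blue':.120,'white':.100,'black':.082}
def caps(f,win):
    P=cloud(f);out={}
    for k,(u0,v0,s) in win.items():
        m=np.zeros(f['depth'].shape,bool);m[v0-s:v0+s,u0-s:u0+s]=1
        m&=abs(P[...,2]-H[k])<.008
        if m.sum()==0: print(k,'none');continue
        v,u=np.nonzero(m);mm=m.astype(np.uint8)
        c=max(cv2.findContours(mm,0,cv2.CHAIN_APPROX_NONE)[0],key=cv2.contourArea)
        (cu,cv_),rad=cv2.minEnclosingCircle(c)
        p=ray(f,cu,cv_,H[k]);z=np.median(P[m][:,2]);q=ray(f,u.mean(),v.mean(),H[k])
        print(k,'px',(round(cu,1),round(cv_,1)),'circ',p.round(4),'mean',q[:2].round(4),'z',z.round(4),'dia',round(2*rad*(1.4-H[k])/493.7,4),m.sum())
        out[k]=q
    return out
E
python3 - <<'E'
from meas import *
import pickle
f=pickle.load(open('top.pkl','rb'))
caps(f,{'red':(336,200,18),'blue':(283,205,16),'white':(236,199,14),'black':(180,214,14)})
im=f['image'];hsv=cv2.cvtColor(im,cv2.COLOR_RGB2HSV)
m=((im.min(2)>225)&(hsv[...,1]<25)).astype(np.uint8);m[:120]=0;m[185:]=0;m[:,:190]=0;m[:,325:]=0
n,l,st,c=cv2.connectedComponentsWithStats(m)
D=[]
for i in range(1,n):
    if st[i,4]>300: p=ray(f,*c[i],.010);D.append(p);print('disc',c[i].round(1),st[i],p.round(4))
D=np.array(sorted(D,key=lambda p:p[1]));print(np.linalg.norm(np.diff(D,axis=0),axis=1))
mr=((hsv[...,1]>150)&(im[...,0]>120)).astype(np.uint8);mr[:120]=0;mr[155:]=0;mr[:,:320]=0;mr[:,355:]=0
v,u=np.nonzero(mr);print('redblock',ray(f,u.mean(),v.mean(),.02).round(4),len(u))
P=cloud(f)
for nm,(u,v) in dict(beaker=(132,203),vial1=(207,211),stop=(257,207),vial2=(308,202),rack=(398,115),bottom=(320,88),p1=(381,167)).items():
    w=P[v-12:v+13,u-12:u+13].reshape(-1,3);w=w[w[:,2]>.008]
    if len(w): print(nm,w.min(0).round(3),w.max(0).round(3))
cr=cv2.resize(im[120:230,110:420],None,fx=2.5,fy=2.5,interpolation=cv2.INTER_CUBIC);cv2.imwrite('pics/crop1.png',cr[...,::-1])
E
```

```text
red px (339.4, 199.2) circ [ 0.4541 -0.2886  0.158 ] mean [ 0.4539 -0.2887] z 0.1575 dia 0.0351 155
blue px (282.4, 204.4) circ [ 0.4474 -0.1419  0.12  ] mean [ 0.4475 -0.1419] z 0.1197 dia 0.0292 99
white px (234.7, 198.3) circ [ 0.469  -0.0134  0.1   ] mean [ 0.4688 -0.0132] z 0.0991 dia 0.0264 82
black px (178.2, 213.6) circ [0.4327 0.1444 0.082 ] mean [0.4328 0.1443] z 0.0817 dia 0.0279 87
disc [303.3 141.3] [290 128  28  27 586] [ 0.6394 -0.2144  0.01  ]
disc [273.  145.6] [260 132  27  28 588] [ 0.6291 -0.125   0.01  ]
disc [242.6 149.9] [229 137  28  27 587] [ 0.6188 -0.0353  0.01  ]
disc [212.3 154.2] [199 141  28  27 584] [0.6086 0.054  0.01  ]
[0.08998886 0.09026524 0.08985853]
redblock [ 0.6493 -0.3027  0.02  ] 128
beaker [ 0.353 -0.079  0.008] [0.507 0.317 1.441]
vial1 [ 0.353 -0.079  0.012] [0.449 0.081 1.441]
stop [ 0.353 -0.105  0.008] [ 0.474 -0.043  1.441]
vial2 [ 0.353 -0.257  0.008] [ 0.487 -0.079  1.441]
rack [ 0.353 -0.53   0.008] [ 0.743 -0.079  1.441]
bottom [ 0.767 -0.299  0.008] [ 0.827 -0.238  0.159]
p1 [ 0.353 -0.438  0.093] [ 0.565 -0.079  1.441]
```

View pics/crop1.png

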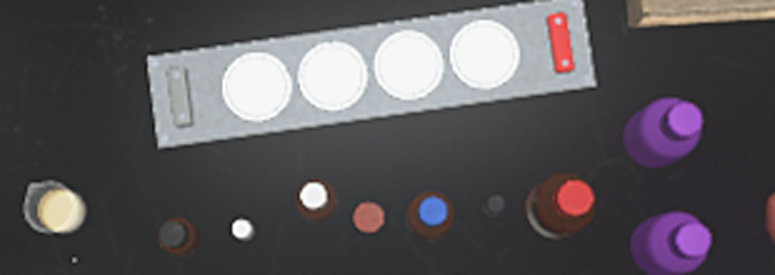

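The crop confirms the target brown bottles by their red, blue, white and black caps. The purple ones at right are excluded, and the red block is beside the right-hand disc. The heights and the 90 mm disc spacing check out. I'll take them in the order red, blue, white, black, closing along world x.

```bash
cat > go.py <<'E'
import sys
from bench import r
import numpy as np
from scipy.spatial.transform import Rotation as Ro
o=r.get_obs();p=o['tcp_pos'];R=Ro.from_rotvec(o['orientation'])
T=Ro.from_matrix(np.array([[0,1,0],[1,0,0],[0,0,-1.]]))
print('clock',round(o['clock'],2),'tcp',p.round(4),'F',o['contact_force'].round(1),'w',o['grip_width'].round(4),'gf',round(float(o['gripper_force']),1))
for a in sys.argv[1:]:
    t=np.array([float(x) for x in a.split(',')])
    print(a,'shift',(R.inv().apply(t-p)*1e3).round(1),'rot',(R.inv()*T).as_rotvec().round(3))
E
python3 go.py .4539,-.2887,.22 .4539,-.2887,.134
```

```text
Traceback (most recent call last):
  File "go.py", line 7, in <module>
    print('clock',round(o['clock'],2),'tcp',p.round(4),'F',o['contact_force'].round(1),'w',o['grip_width'].round(4),'gf',round(float(o['gripper_force']),1))
                                                                                           ^^^^^^^^^^^^^^^^^^^^^
AttributeError: 'float' object has no attribute 'round'
```

```bash
sed -i "s/o\['grip_width'\].round(4)/round(float(o['grip_width']),4)/" go.py
python3 go.py .4539,-.2887,.22
```

```text
clock 0.1 tcp [ 0.2056 -0.6424  0.2304] F [0.6 0.2 0.4] w 0.0856 gf 0.0
.4539,-.2887,.22 shift [ 344.3 -261.1   10.8] rot [-2.000e-03 -1.000e-03 -1.261e+00]
```

Call:
step_arm(moves=[[344,-261,10,0,0,-1.26,85],[344,-261,10,0,0,-1.26,85],[344,-261,10,0,0,-1.26,85],[344,-261,10,0,0,-1.26,85],[344,-261,10,0,0,-1.26,85],[344,-261,10,0,0,-1.26,85],[344,-261,10,0,0,-1.26,85],[344,-261,10,0,0,-1.26,85]], grip_force=50)

```text
clock: 0.9
tcp_pos: [0.4361, -0.3137, 0.2219]
orientation: [-2.282, -2.159, 0.0]
contact_force: [0.6, -0.4, 0.4]
grip_width: 0.0852
gripper_force: 0.0
```

```bash
python3 go.py .4539,-.2887,.20 .4539,-.2887,.134
```

```text
clock 0.9 tcp [ 0.4361 -0.3137  0.2219] F [ 0.6 -0.4  0.4] w 0.0852 gf 0.0
.4539,-.2887,.20 shift [25.9 16.4 21.9] rot [-0.     0.    -0.055]
.4539,-.2887,.134 shift [25.9 16.4 87.9] rot [-0.     0.    -0.055]
```

Call:
step_arm(moves=[[26,16,22,0,0,-0.055,85],[26,16,22,0,0,-0.055,85],[26,16,22,0,0,-0.055,85],[26,16,22,0,0,-0.055,85]])

```text
clock: 1.3
tcp_pos: [0.4523, -0.292, 0.2001]
orientation: [2.231, 2.212, -0.001]
contact_force: [0.3, -0.2, 0.8]
grip_width: 0.085
gripper_force: 0.0
```

```bash
python3 - <<'E'
from meas import *
f=grab('wrist','w1.png');P=cloud(f)
m=abs(P[...,2]-.158)<.006
m&=np.hypot(P[...,0]-.454,P[...,1]+.289)<.05
print(m.sum(),P[m].mean(0),P[m].min(0),P[m].max(0))
E
python3 go.py .4539,-.2887,.134
```

```text
2577 [ 0.45566165 -0.28747377  0.15836981] [ 0.43737686 -0.30657056  0.1520202 ] [ 0.4738673  -0.27051064  0.1606831 ]
clock 1.35 tcp [ 0.4523 -0.2922  0.2003] F [ 0.5 -0.3  0. ] w 0.0845 gf 0.0
.4539,-.2887,.134 shift [ 3.6  1.5 66.3] rot [-0.     0.001 -0.009]
```

View pics/w1.png

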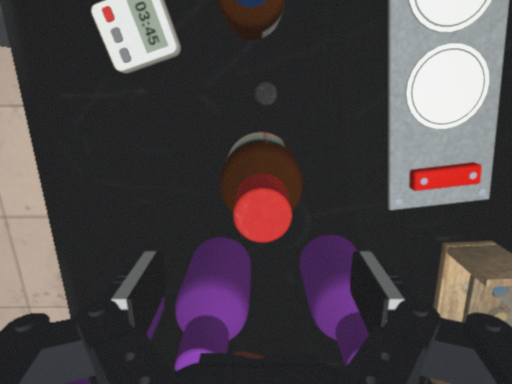

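The wrist view shows the red cap at (263,215), centred between the fingers at about columns 150 and 370. It agrees with the top view to within 2 mm, so I'll descend and grip.

Call:
step_arm(moves=[[4,3,25,0,0,-0.009,85],[4,3,50,0,0,-0.009,85],[4,3,66,0,0,-0.009,85],[4,3,66,0,0,-0.009,85],[4,3,66,0,0,-0.009,30],[4,3,66,0,0,-0.009,30],[4,3,66,0,0,-0.009,30],[4,3,66,0,0,-0.009,30]])

```text
clock: 2.15
tcp_pos: [0.4564, -0.2872, 0.1353]
orientation: [2.217, 2.223, -0.0]
contact_force: [-1.8, 1.1, 5.9]
grip_width: 0.0363
gripper_force: 49.5
```

Call:
step_arm(moves=[[0,0,0,0,0,0,30],[0,0,0,0,0,0,30],[0,0,0,0,0,0,30]])

```text
clock: 2.45
tcp_pos: [0.4565, -0.2872, 0.1354]
orientation: [2.217, 2.223, -0.0]
contact_force: [-2.5, 0.9, 5.3]
grip_width: 0.0366
gripper_force: 49.5
```

```bash
python3 go.py .4539,-.2887,.134 .6394,-.2144,.18
```

```text
clock 2.45 tcp [ 0.4565 -0.2872  0.1354] F [-2.5  0.9  5.3] w 0.0366 gf 49.5
.4539,-.2887,.134 shift [-1.5 -2.6  1.4] rot [0.001 0.001 0.003]
.6394,-.2144,.18 shift [ 72.2 183.2 -44.5] rot [0.001 0.001 0.003]
```

Call:
step_arm(moves=[[0,0,-15,0,0,0,30],[0,0,-40,0,0,0,30],[12,30,-50,0,0,0,30],[26,65,-50,0,0,0,30],[40,100,-50,0,0,0,30],[54,135,-50,0,0,0,30],[66,165,-50,0,0,0,30],[73,182,-50,0,0,0,30]])

```text
clock: 3.25
tcp_pos: [0.6397, -0.2104, 0.1831]
orientation: [-2.214, -2.226, -0.002]
contact_force: [0.2, 0.2, -5.6]
grip_width: 0.036
gripper_force: 52.1
```

Call:
step_arm(moves=[[0,0,0,0,0,0,30],[0,0,0,0,0,0,30]])

```text
clock: 3.45
tcp_pos: [0.6369, -0.2127, 0.1828]
orientation: [-2.216, -2.224, 0.003]
contact_force: [-0.2, -1.2, -5.6]
grip_width: 0.0361
gripper_force: 52.2
```

```bash
python3 go.py .6394,-.2132,.151
python3 - <<'E'
from meas import *
f=grab('wrist');P=cloud(f)
m=(P[...,2]<.02)&(P[...,2]>0)&(f['image'].min(2)>215)
n,l,st,c=cv2.connectedComponentsWithStats(m.astype(np.uint8))
for i in range(1,n):
  if st[i,4]>500:
    q=P[l==i];print(c[i].round(),st[i,4],q.min(0).round(4),q.max(0).round(4),((q.min(0)+q.max(0))/2).round(4))
E
```

```text
clock 3.45 tcp [ 0.6369 -0.2127  0.1828] F [-0.2 -1.2 -5.6] w 0.0361 gf 52.2
.6394,-.2132,.151 shift [-0.5  2.6 31.8] rot [-0.003 -0.     0.004]
[250.  74.] 1049 [ 0.5893 -0.1638  0.0069] [ 0.6687 -0.0853  0.0134] [ 0.629  -0.1246  0.0102]
[249.  76.] 4510 [ 0.5955 -0.1581  0.0088] [ 0.663  -0.091   0.0146] [ 0.6292 -0.1245  0.0117]
[406. 218.] 1559 [ 0.7712 -0.2983  0.0069] [ 0.8291 -0.2411  0.0115] [ 0.8002 -0.2697  0.0092]
```

Call:
step_arm(moves=[[0,2,12,0,0,0,30],[0,2,25,0,0,0,30],[0,2,32,0,0,0,30],[0,2,34,0,0,0,30],[0,2,35,0,0,0,30],[0,2,36,0,0,0,30],[0,2,36,0,0,0,30]])

```text
clock: 4.2
tcp_pos: [0.6402, -0.2131, 0.1484]
orientation: [2.218, 2.224, 0.001]
contact_force: [-0.2, -0.1, -6.6]
grip_width: 0.0361
gripper_force: 52.1
```

```bash
python3 go.py .6394,-.2132,.145
```

```text
clock 4.2 tcp [ 0.6402 -0.2131  0.1484] F [-0.2 -0.1 -6.6] w 0.0361 gf 52.1
.6394,-.2132,.145 shift [-0.1 -0.8  3.4] rot [0.001 0.    0.003]
```

Call:
step_arm(moves=[[0,0,1,0,0,0,30],[0,0,2,0,0,0,30],[0,0,3,0,0,0,30],[0,0,3,0,0,0,30]])

```text
clock: 4.6
tcp_pos: [0.6401, -0.2131, 0.1456]
orientation: [2.218, 2.224, 0.0]
contact_force: [-1.6, -0.4, -2.7]
grip_width: 0.0364
gripper_force: 52.5
```

Call:
step_arm(moves=[[0,0,0.5,0,0,0,30],[0,0,0.5,0,0,0,30],[0,0,0.5,0,0,0,60],[0,0,0.5,0,0,0,75],[0,0,0.5,0,0,0,75],[0,0,0.5,0,0,0,75],[0,0,-20,0,0,0,75],[0,0,-60,0,0,0,75]])

```text
clock: 5.4
tcp_pos: [0.6377, -0.2127, 0.2022]
orientation: [-2.214, -2.221, 0.005]
contact_force: [0.2, 0.1, -0.0]
grip_width: 0.0751
gripper_force: 0.0
```

```bash
python3 go.py .4475,-.1415,.19
python3 - <<'E'
from meas import *
f=grab('wrist');P=cloud(f)
m=abs(P[...,2]-.168)<.006
m&=np.hypot(P[...,0]-.639,P[...,1]+.214)<.05
q=P[m];print(m.sum(),q.min(0).round(4),q.max(0).round(4),((q.min(0)+q.max(0))/2).round(4))
E
```

```text
clock 5.4 tcp [ 0.6377 -0.2127  0.2022] F [ 0.2  0.1 -0. ] w 0.0751 gf 0.0
.4475,-.1415,.19 shift [  71.8 -189.9   13.6] rot [-0.007 -0.002  0.003]
2722 [ 0.6211 -0.2327  0.1621] [ 0.6577 -0.1963  0.1707] [ 0.6394 -0.2145  0.1664]
```

Red stands at (0.6394, -0.2145), on its disc centre. Next is blue.

Call:
step_arm(moves=[[18,-45,0,-0.007,-0.002,0.003,85],[36,-92,0,-0.007,-0.002,0.003,85],[54,-140,2,-0.007,-0.002,0.003,85],[68,-175,5,-0.007,-0.002,0.003,85],[72,-190,10,-0.007,-0.002,0.003,85],[72,-190,14,-0.007,-0.002,0.003,85],[72,-190,14,-0.007,-0.002,0.003,85],[72,-190,14,-0.007,-0.002,0.003,85]])

```text
clock: 6.25
tcp_pos: [0.4511, -0.1419, 0.1913]
orientation: [2.216, 2.216, 0.007]
contact_force: [-0.4, 0.6, 0.3]
grip_width: 0.085
gripper_force: 0.0
```

```bash
python3 go.py .448,-.141,.065
python3 - <<'E'
from meas import *
f=grab('wrist');P=cloud(f)
m=abs(P[...,2]-.12)<.006
m&=np.hypot(P[...,0]-.4475,P[...,1]+.1419)<.05
q=P[m];print(m.sum(),q.min(0).round(4),q.max(0).round(4),((q.min(0)+q.max(0))/2).round(4))
E
```

```text
clock 6.25 tcp [ 0.4511 -0.1419  0.1913] F [-0.4  0.6  0.3] w 0.085 gf 0.0
.448,-.141,.065 shift [  1.1  -4.2 126.3] rot [ 0.008  0.002 -0.   ]
1380 [ 0.4338 -0.1565  0.114 ] [ 0.464  -0.1268  0.1227] [ 0.4489 -0.1417  0.1183]
```

Call:
step_arm(moves=[[1,-3,30,0.004,0,0,85],[1,-4,70,0.004,0,0,85],[1,-4,105,0.004,0,0,85],[1,-4,126,0.004,0,0,85],[1,-4,126,0.004,0,0,85],[1,-4,126,0.004,0,0,85],[1,-4,126,0.004,0,0,45],[1,-4,126,0.004,0,0,45]])

```text
clock: 7.1
tcp_pos: [0.4478, -0.1412, 0.0663]
orientation: [2.218, 2.217, 0.003]
contact_force: [-0.3, -0.2, -0.7]
grip_width: 0.0587
gripper_force: 0.0
```

Call:
step_arm(moves=[[0,0,0,0,0,0,45],[0,0,0,0,0,0,45],[0,0,0,0,0,0,45]])

```text
clock: 7.4
tcp_pos: [0.4479, -0.1412, 0.0666]
orientation: [2.217, 2.217, 0.003]
contact_force: [-0.3, 0.6, 6.2]
grip_width: 0.0526
gripper_force: 51.0
```

```bash
python3 go.py .629,-.124,.115
```

```text
clock 7.4 tcp [ 0.4479 -0.1412  0.0666] F [-0.3  0.6  6.2] w 0.0526 gf 51.0
.629,-.124,.115 shift [ 17.1 181.4 -47.4] rot [ 0.006  0.003 -0.   ]
```

Call:
step_arm(moves=[[0,0,-15,0,0,0,45],[0,0,-40,0,0,0,45],[3,30,-50,0,0,0,45],[6,65,-50,0,0,0,45],[9,100,-50,0,0,0,45],[13,135,-50,0,0,0,45],[16,165,-50,0,0,0,45],[17,181,-50,0,0,0,45]])

```text
clock: 8.2
tcp_pos: [0.6298, -0.123, 0.1159]
orientation: [2.218, 2.219, 0.004]
contact_force: [-0.2, -1.2, -2.7]
grip_width: 0.0523
gripper_force: 54.0
```

Call:
step_arm(moves=[[0,0,0,0,0,0,45],[0,0,0,0,0,0,45],[0,0,0,0,0,0,45]])

```text
clock: 8.5
tcp_pos: [0.6259, -0.1243, 0.1154]
orientation: [2.22, 2.219, -0.001]
contact_force: [-0.9, 0.8, -3.5]
grip_width: 0.0527
gripper_force: 54.0
```

```bash
python3 go.py .629,-.124,.0766
```

```text
clock 8.5 tcp [ 0.6259 -0.1243  0.1154] F [-0.9  0.8 -3.5] w 0.0527 gf 54.0
.629,-.124,.0766 shift [ 0.3  3.  38.8] rot [ 0.001  0.002 -0.001]
```

Call:
step_arm(moves=[[0,3,15,0,0,0,45],[0,3,28,0,0,0,45],[0,3,34,0,0,0,45],[0,3,36,0,0,0,45],[0,3,37,0,0,0,45],[0,3,38,0,0,0,45],[0,3,38.5,0,0,0,45],[0,3,38.5,0,0,0,45]])

```text
clock: 9.3
tcp_pos: [0.6307, -0.1239, 0.0773]
orientation: [2.219, 2.219, 0.002]
contact_force: [-0.4, -0.6, -3.0]
grip_width: 0.0527
gripper_force: 54.0
```

Call:
step_arm(moves=[[0,-1,0.3,0,0,0,45],[0,-1,0.6,0,0,0,45],[0,-1,1,0,0,0,45],[0,-1,1,0,0,0,45]])

```text
clock: 9.7
tcp_pos: [0.6296, -0.1239, 0.0767]
orientation: [2.219, 2.219, 0.001]
contact_force: [-2.6, 0.7, 4.5]
grip_width: 0.0525
gripper_force: 54.7
```

Contact made, so I'll release and go up.

Call:
step_arm(moves=[[0,0,0,0,0,0,70],[0,0,0,0,0,0,85],[0,0,0,0,0,0,85],[0,0,0,0,0,0,85],[0,0,-20,0,0,0,85],[0,0,-60,0,0,0,85],[0,0,-100,0,0,0,85],[0,0,-105,0,0,0,85]])

```text
clock: 10.5
tcp_pos: [0.6325, -0.1236, 0.1867]
orientation: [2.214, 2.214, 0.01]
contact_force: [0.4, 0.1, -0.0]
grip_width: 0.0851
gripper_force: 0.0
```

```bash
cat > wc.py <<'E'
from meas import *
import sys
f=grab('wrist');P=cloud(f)
for a in sys.argv[1:]:
    x,y,z=map(float,a.split(','))
    m=abs(P[...,2]-z)<.006
    m&=np.hypot(P[...,0]-x,P[...,1]-y)<.03
    q=P[m];print(m.sum(),(q.max(0)-q.min(0)).round(4),((q.min(0)+q.max(0))/2).round(4))
E
python3 wc.py .629,-.1247,.130; python3 go.py .469,-.013,.17
```

```text
1556 [0.0298 0.0302 0.0087] [ 0.6307 -0.1246  0.1284]
clock 10.55 tcp [ 0.6316 -0.1237  0.1851] F [0.6 0.5 0.5] w 0.085 gf 0.0
.469,-.013,.17 shift [ 110.7 -162.8   13.2] rot [ 0.01   0.003 -0.   ]
```

Blue is at (0.6307, -0.1246), within 2 mm of its disc centre. Next is white.

Call:
step_arm(moves=[[27,-40,0,0.002,0.003,0,85],[54,-80,0,0.002,0.003,0,85],[81,-120,3,0.002,0.003,0,85],[103,-152,8,0.002,0.003,0,85],[111,-163,13,0.002,0.003,0,85],[111,-163,13,0.002,0.003,0,85],[111,-163,13,0.002,0.003,0,85],[111,-163,13,0.002,0.003,0,85]])

```text
clock: 11.35
tcp_pos: [0.4678, -0.0136, 0.1674]
orientation: [2.223, 2.219, 0.004]
contact_force: [-0.4, -0.4, -0.2]
grip_width: 0.085
gripper_force: 0.0
```

```bash
python3 wc.py .469,-.013,.1; python3 go.py .469,-.0125,.047
```

```text
1203 [0.0269 0.0273 0.0089] [ 0.4709 -0.0128  0.0985]
clock 11.4 tcp [ 0.4677 -0.0135  0.1674] F [-0.2 -0.   0. ] w 0.0849 gf 0.0
.469,-.0125,.047 shift [  0.8   1.1 120.4] rot [ 0.002 -0.001 -0.002]
```

Call:
step_arm(moves=[[1,2,30,0,0,0,85],[1,2,70,0,0,0,85],[1,2,105,0,0,0,85],[1,2,120,0,0,0,85],[1,2,120,0,0,0,85],[1,2,120,0,0,0,85],[1,2,120,0,0,0,38],[1,2,120,0,0,0,38]])

```text
clock: 12.2
tcp_pos: [0.4695, -0.0117, 0.0484]
orientation: [2.221, 2.22, 0.005]
contact_force: [0.0, -0.2, -0.1]
grip_width: 0.0584
gripper_force: 0.0
```

Call:
step_arm(moves=[[0,0,0,0,0,0,38],[0,0,0,0,0,0,38],[0,0,0,0,0,0,38],[0,0,0,0,0,0,38]])

```text
clock: 12.6
tcp_pos: [0.4696, -0.0116, 0.0486]
orientation: [2.22, 2.22, 0.005]
contact_force: [0.0, 0.7, 6.1]
grip_width: 0.0468
gripper_force: 50.1
```

```bash
python3 go.py .6188,-.0348,.097
```

```text
clock 12.6 tcp [ 0.4696 -0.0116  0.0486] F [0.  0.7 6.1] w 0.0468 gf 50.1
.6188,-.0348,.097 shift [-23.1 149.4 -47.9] rot [ 0.004 -0.001 -0.   ]
```

Call:
step_arm(moves=[[0,0,-15,0,0,0,38],[0,0,-40,0,0,0,38],[-5,30,-50,0,0,0,38],[-9,60,-50,0,0,0,38],[-14,95,-50,0,0,0,38],[-18,125,-50,0,0,0,38],[-22,150,-50,0,0,0,38],[-22,150,-50,0,0,0,38]])

```text
clock: 13.4
tcp_pos: [0.6214, -0.0345, 0.0977]
orientation: [2.222, 2.218, 0.006]
contact_force: [-0.7, 0.5, -2.5]
grip_width: 0.0464
gripper_force: 52.6
```

Call:
step_arm(moves=[[0,0,0,0,0,0,38],[0,0,0,0,0,0,38]])

```text
clock: 13.6
tcp_pos: [0.6169, -0.0335, 0.0972]
orientation: [-2.22, -2.221, -0.0]
contact_force: [-1.0, 0.5, -3.3]
grip_width: 0.0462
gripper_force: 52.6
```

```bash
python3 go.py .6188,-.034,.0586
```

```text
clock 13.6 tcp [ 0.6169 -0.0335  0.0972] F [-1.   0.5 -3.3] w 0.0462 gf 52.6
.6188,-.034,.0586 shift [-0.6  1.9 38.6] rot [-0.001 -0.001  0.   ]
```

Call:
step_arm(moves=[[-0.5,1,15,0,0,0,38],[-0.5,1,28,0,0,0,38],[-0.5,1,34,0,0,0,38],[-0.5,1,36,0,0,0,38],[-0.5,1,37,0,0,0,38],[-0.5,1,38,0,0,0,38],[-0.5,1,39,0,0,0,38],[-0.5,1,39,0,0,0,38]])

```text
clock: 14.4
tcp_pos: [0.6197, -0.034, 0.0588]
orientation: [2.221, 2.221, 0.003]
contact_force: [0.2, 0.0, -2.8]
grip_width: 0.0465
gripper_force: 52.8
```

Call:
step_arm(moves=[[0,-1,0.3,0,0,0,38],[0,-1,0.6,0,0,0,38],[0,-1,1,0,0,0,38],[0,-1,1,0,0,0,38]])

```text
clock: 14.8
tcp_pos: [0.6193, -0.034, 0.0587]
orientation: [2.22, 2.22, 0.004]
contact_force: [0.1, -0.9, 6.1]
grip_width: 0.0466
gripper_force: 53.7
```

Call:
step_arm(moves=[[0,0,0,0,0,0,70],[0,0,0,0,0,0,80],[0,0,0,0,0,0,80],[0,0,0,0,0,0,80],[0,0,-20,0,0,0,80],[0,0,-60,0,0,0,80],[0,0,-100,0,0,0,80],[0,0,-105,0,0,0,80]])

```text
clock: 15.6
tcp_pos: [0.6214, -0.0337, 0.1677]
orientation: [2.217, 2.217, 0.012]
contact_force: [0.6, 0.5, 0.2]
grip_width: 0.08
gripper_force: 0.0
```

```bash
python3 wc.py .6188,-.0353,.11; python3 go.py .4335,.145,.15
```

```text
1301 [0.0273 0.0274 0.0088] [ 0.6208 -0.0352  0.1084]
clock 15.65 tcp [ 0.6205 -0.034   0.1662] F [0.3 0.6 0.1] w 0.0797 gf 0.0
.4335,.145,.15 shift [ 178.9 -187.1   15. ] rot [ 0.007 -0.001 -0.   ]
```

White is fine at (0.6208, -0.0352). Next is black.

Call:
step_arm(moves=[[30,-32,0,0.002,0,0,85],[62,-65,0,0.002,0,0,85],[95,-100,0,0.002,0,0,85],[128,-135,5,0.002,0,0,85],[160,-167,10,0.002,0,0,85],[179,-187,15,0.002,0,0,85],[179,-187,15,0.002,0,0,85],[179,-187,15,0.002,0,0,85]])

```text
clock: 16.45
tcp_pos: [0.4307, 0.1447, 0.1467]
orientation: [-2.219, -2.222, 0.002]
contact_force: [1.0, -0.7, 0.6]
grip_width: 0.0849
gripper_force: 0.0
```

Call:
step_arm(moves=[[0,0,0,0,0,0,85],[0,0,0,0,0,0,85]])

```text
clock: 16.65
tcp_pos: [0.4321, 0.1439, 0.1473]
orientation: [-2.223, -2.218, 0.0]
contact_force: [-0.4, -0.1, 0.7]
grip_width: 0.0852
gripper_force: 0.0
```

```bash
python3 wc.py .433,.1445,.082; python3 go.py .4335,.145,.040
```

```text
1353 [0.0287 0.0299 0.009 ] [0.4346 0.1448 0.0807]
clock 16.7 tcp [0.432  0.144  0.1473] F [-0.6  0.4 -0.8] w 0.085 gf 0.0
.4335,.145,.040 shift [  0.9   1.6 107.3] rot [-0.001 -0.001 -0.002]
```

Call:
step_arm(moves=[[1,2,30,0,0,0,85],[1,2,65,0,0,0,85],[1,2,95,0,0,0,85],[1,2,107,0,0,0,85],[1,2,107,0,0,0,85],[1,2,107,0,0,0,85],[1,2,107,0,0,0,33],[1,2,107,0,0,0,33]])

```text
clock: 17.5
tcp_pos: [0.4342, 0.1462, 0.0416]
orientation: [-2.222, -2.221, -0.003]
contact_force: [0.7, 0.5, 0.4]
grip_width: 0.0587
gripper_force: 0.0
```

Call:
step_arm(moves=[[0,0,0,0,0,0,33],[0,0,0,0,0,0,33],[0,0,0,0,0,0,33],[0,0,0,0,0,0,33]])

```text
clock: 17.9
tcp_pos: [0.4339, 0.1461, 0.0415]
orientation: [-2.221, -2.221, -0.002]
contact_force: [-0.3, -1.0, 8.6]
grip_width: 0.0414
gripper_force: 49.5
```

```bash
python3 go.py .6086,.054,.090
```

```text
clock 17.9 tcp [0.4339 0.1461 0.0415] F [-0.3 -1.   8.6] w 0.0414 gf 49.5
.6086,.054,.090 shift [-92.1 174.8 -48.5] rot [ 0.001 -0.001 -0.   ]
```

Call:
step_arm(moves=[[0,0,-15,0,0,0,33],[0,0,-40,0,0,0,33],[-17,32,-50,0,0,0,33],[-35,67,-50,0,0,0,33],[-53,102,-50,0,0,0,33],[-71,137,-50,0,0,0,33],[-85,165,-50,0,0,0,33],[-91,175,-50,0,0,0,33]])

```text
clock: 18.7
tcp_pos: [0.6109, 0.0522, 0.0902]
orientation: [2.225, 2.217, 0.001]
contact_force: [-0.1, 0.3, -1.9]
grip_width: 0.0417
gripper_force: 51.5
```

Call:
step_arm(moves=[[0,0,0,0,0,0,33],[0,0,0,0,0,0,33],[0,0,0,0,0,0,33]])

```text
clock: 19.0
tcp_pos: [0.6066, 0.0562, 0.0901]
orientation: [-2.217, -2.222, 0.001]
contact_force: [-0.3, -0.3, -1.9]
grip_width: 0.0414
gripper_force: 51.5
```

```bash
python3 go.py .6086,.0555,.0515
```

```text
clock 19.0 tcp [0.6066 0.0562 0.0901] F [-0.3 -0.3 -1.9] w 0.0414 gf 51.5
.6086,.0555,.0515 shift [-0.8  2.  38.6] rot [-0.002 -0.001  0.002]
```

Call:
step_arm(moves=[[-0.5,1,15,0,0,0,33],[-0.5,1,28,0,0,0,33],[-0.5,1,34,0,0,0,33],[-0.5,1,36,0,0,0,33],[-0.5,1,37,0,0,0,33],[-0.5,1,38,0,0,0,33],[-0.5,1,38.5,0,0,0,33],[-0.5,1,38.5,0,0,0,33]])

```text
clock: 19.8
tcp_pos: [0.6094, 0.0545, 0.052]
orientation: [-2.221, -2.221, -0.001]
contact_force: [0.3, -0.6, -0.9]
grip_width: 0.0415
gripper_force: 51.5
```

Call:
step_arm(moves=[[0,0,0.3,0,0,0,33],[0,0,0.6,0,0,0,33],[0,0,1,0,0,0,33],[0,0,1,0,0,0,33]])

```text
clock: 20.2
tcp_pos: [0.6095, 0.0544, 0.0516]
orientation: [-2.221, -2.221, -0.0]
contact_force: [-2.8, -1.0, 5.0]
grip_width: 0.0414
gripper_force: 52.4
```

Call:
step_arm(moves=[[0,0,0,0,0,0,65],[0,0,0,0,0,0,78],[0,0,0,0,0,0,78],[0,0,0,0,0,0,78],[0,0,-20,0,0,0,78],[0,0,-60,0,0,0,78],[0,0,-100,0,0,0,78],[0,0,-140,0,0,0,78]])

```text
clock: 21.0
tcp_pos: [0.609, 0.0544, 0.192]
orientation: [-2.22, -2.22, 0.0]
contact_force: [1.0, 0.0, 0.0]
grip_width: 0.0779
gripper_force: 0.0
```

Call:
step_arm(moves=[[60,-40,0,0,0,0,78],[100,-80,0,0,0,0,78],[150,-120,0,0,0,0,78],[180,-140,0,0,0,0,78],[180,-140,0,0,0,0,78],[180,-140,0,0,0,0,78],[180,-140,0,0,0,0,78]])

```text
clock: 21.7
tcp_pos: [0.4691, 0.2346, 0.1911]
orientation: [-2.219, -2.223, -0.0]
contact_force: [0.7, -0.2, 0.9]
grip_width: 0.078
gripper_force: 0.0
```

```bash
python3 - <<'E'
from meas import *
import meas
f=grab('top','top2.png')
for k in H: H[k]+=.01
R=cv2.Rodrigues(f['rvec'])[0]
T={'red':(.6394,-.2144),'blue':(.6291,-.125),'white':(.6188,-.0353),'black':(.6086,.054)}
w={k:tuple(cv2.projectPoints(np.array([[*T[k],H[k]]]),f['rvec'],f['tvec'],f['mtx'],None)[0].ravel().round().astype(int))+(14,) for k in T}
caps(f,w)
E
python3 go.py
```

```text
red px (308.5, 130.4) circ [ 0.6362 -0.214   0.168 ] mean [ 0.6365 -0.2142] z 0.1675 dia 0.0352 154
blue px (274.0, 137.5) circ [ 0.628  -0.1244  0.13  ] mean [ 0.6282 -0.1243] z 0.1304 dia 0.0288 102
white px (241.3, 143.5) circ [ 0.6181 -0.0354  0.11  ] mean [ 0.6182 -0.0355] z 0.1099 dia 0.0265 83
black px (209.8, 149.5) circ [0.6074 0.0531 0.092 ] mean [0.6074 0.0532] z 0.0911 dia 0.0279 86
clock 21.75 tcp [0.4698 0.2336 0.1909] F [ 0.8 -0.6  0.6] w 0.0783 gf 0.0
```

View pics/top2.png

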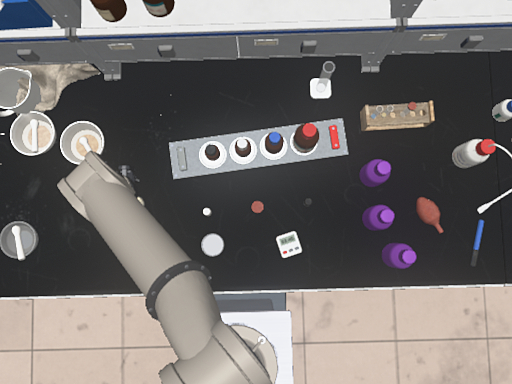

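The top view shows all four bottles upright on the discs: red at (308,130) next to the red block, then blue (274,137), white (241,143) and black (210,149). Each is within about 3 mm of its disc centre. The gripper hangs at z = 0.19, clear of the beaker, so I'm handing in.

```bash
python3 -c "
from bench import r
print(r.hand_in())"
```

```text
the job is handed in; nothing more can be done
None
```

I handed the job in at about 22 s: red, blue, white and black stand upright on their discs in height order from the red block, each measured within about 3 mm of centre; I saw no sign of touching the beaker, though I didn't re-measure its position, and hand-in gave no verdict.

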